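# Shut and bolt the materials chest

## Robot

A 6-joint arm with a two-finger parallel gripper is mounted at the origin on the work surface. World frame = base frame: x ahead of the robot, y to its left, z up, the work surface at z = 0. Lengths are in m, angles in rad, forces in N, time in s.
With the tool pointing down it reaches from about 0.275 to 0.875 m from the base axis. Payload 12.5 kg.
Tool frame: the origin (TCP) lies at the very end of the fingers, on their centre line; the grasp point (between the pads) lies 19 mm behind it; y points along the fingers, z is the direction in which the jaws open and shut, and the axes are right-handed (so a half turn about y gives the same grasp; the last joint's range is limited). The gripper opens to 85 mm and grips with 20 to 120 N. Pads are 22 mm wide; open, the fingers measure 114 mm over their backs; the gripper's body (76 mm by 85 mm) begins 54 mm behind the grasp point. The pads swing forward as they close: fully open they stand 13 mm farther back than shut.
Start: joints at [-1.335, 0.351, 1.652, -0, 1.139, -0.085], TCP at [0.173, -0.522, 0.231] pointing down, gripper open.
Joint ranges: [-2.75, 2.75], [-0.79, 2.1], [0.01, 2.65], [-1.57, 4.71], [0.07, 3.14], [-2.87, 2.87]. Speed limits (rad/s): [2.22, 2.22, 2.79, 3.14, 3.14, 3.14].

## Interface

Orientations are given as a rotation vector (axis times angle).
In Python, from bench import * gives the robot as it stands.
- The arm moves only by the tool play_rows, never from a script. Its argument "rows" is one flat list of numbers, 7 for each row, row after row: the opening in per cent of the stroke, from 0 (shut) to 100 (fully open), then the shift along the tool's x, y, z in cm, then the turn, a rotation vector about the tool's x, y, z in degrees. A call has 1 to 12 rows; each row is the pose to reach, as a shift and turn from the pose measured when the call began, along the tool's axes at that moment; what a row does not reach only later rows make up. A row lasts 1/12 s, in which the tool goes at most 41.7 mm and 7.16 degrees, less where a joint would pass 70% of its speed; a pose out of reach is approached as far as the arm can. A call with a gripper value outside its range is refused whole. The fingers move at their own pace and stop on an object; "newtons" is the grip in N (left out, the last holds). Time passes only in rows, so rows that repeat a pose let the fingers close. It gives the time, the measured TCP pose, the force and the opening at its end, in the units of the state.
- sense(): the state, without advancing time (a new reading comes with each control period).
- get_image(name): name is "side" or "top"; returns the picture (480x640x3 uint8, blue, green, red); there is no depth.
- calibration(name): a dict with "mtx" (3x3 intrinsics, pixels), "pose" (4x4, takes a point from camera to world coordinates). Camera axes: x right, y down, z forward; pixel columns grow to the right and rows downward; lengths in m; the calibration is good to about 2 mm. A picture is of the moment at which its call begins. calibration takes no time and is no camera call.
- sign_off(): hands the job in, once; it reports no verdict.
Trained networks look in the newest picture that a camera, given by its name, has taken for a name from the list of things; names that differ only in an ending like _2 or _b are one class to them, and where a whole thing is asked for, a point or a joint stands for the part that bears it (a point fixed in the world has none). Each returns a list of dicts, best first, with "score" (0 to 1); they miss things now and then, are a little off and sometimes report something else, mostly with a low value. They report only what shows in the picture. A call takes as long as a camera call.
- search_frame(target, camera): "point" ([x, y, z] in m, in world coordinates, good to about 4 mm: the middle of the surface that is visible of it).
- spot_point(target, camera): "point" ([x, y, z] in m, in world coordinates, good to about 4 mm: a listed point, or the origin of a listed thing).
The state is a dict: "time": time; "q": joint angles; "dq": joint speeds; "joint_torque": joint torques, N m; "tcp_pos": TCP position; "orientation": TCP orientation; "wrist_force": force on the tool from outside, world axes, zero at the start; "wrist_torque": the same for the moment, N m; "gripper_width": opening from 0.0 (shut) to 1.0 (fully open).
Only numpy, scipy, OpenCV 4.12 (cv2) and the standard library are available. Lean on these libraries where they do the work, as an engineer would, in place of code of your own. Each camera call takes 0.05 s, during which the arm holds its last target.

## Task

Shut and bolt the wooden materials chest with your fingertips, nothing gripped or lifted: press its lid gently down until it lies shut, push the knob of the barrel bolt along its slot until the bolt is fully home in the keeper, then push the knob over sideways and down to the end of the side notch, so that the bolt cannot slide back. Do not hoist the lid further, do not shoot the bolt while the lid is still up, do not force anything, and leave the other things on the chest and table where they are.

Things in the scene. Friction and masses are not known exactly. Their poses are not given: they have to be found in the camera images.
- chest: the plywood materials chest, fixed to the table, 240 mm (its x) by 440 mm (its y), its top 120 mm above the table. Origin: centre of its underside, on the table. Its y axis runs along its length. Looking along its x from the robot, the +y (left) end of the top is a fixed board, y = 78 to 220 mm; the rest of the top is the lid. On the fixed board, at x = 0, y = 93 to 111 mm, stands the keeper, a dark steel staple 29 mm high that the bolt enters
- lid (a joint): the lid's hinge, rad: 0 shut, 0.36 to 0.5 at the start. The lid is a brown board 240 by 285 by 12 mm whose hinge line lies across the chest at its y = -210 mm, 108 mm above the table (the lid's underside); its free edge lies at the chest's y = +75 mm when shut and rises as it opens. The hinge is stiff: the lid stays where it is left and needs about 3 to 6 N downward near its free edge to close; its top is then level with the fixed board, 120 mm above the table
- lid_edge (a point): middle of the free edge of the lid, on its upper face; when the lid is shut this is at x = 0, y = 75 mm, z = 120 mm in the chest's frame. Moves with the lid
- bolt (a joint): how far the bolt is shot, m: 0 fully drawn, 0.045 fully home (a hard stop); starts at 0 to 0.012. It slides along the chest's +y (away from the lid's hinge, towards the keeper) with about 2 N of friction, and stays where it is left. The bolt is a steel rod of 14 mm diameter in a dark steel barrel of 26 mm diameter and 152 mm length, along the lid's middle line (x = 0); the barrel's axis is 15.5 mm above the lid's upper face and its top 28.5 mm above it
- knob (a joint): turn of the bolt's knob about the bolt's axis, rad: 0 stem upright (square to the lid), growing as the knob goes over to the chest's +x side and down, 1.36 at the end of the side notch (a hard stop, the stem then almost flat). It can turn only when the bolt is fully home, where the slot's corner opens to the +x side (2 mm play); until then the slot's walls keep the stem upright. About 1.5 N of push at the ball turns it, and it stays where it is left
- knob_ball (a point): centre of the knob: a plain steel ball of 19 mm diameter on a stem of 9 mm diameter, 38 mm from the bolt's axis; so with the lid shut and the stem upright it is at x = 0, z = 173.5 mm, y = -35 mm plus the value of joint bolt, in the chest's frame
- tape_roll: bystander: roll of cream masking tape, 86 mm across, 25 mm high, lying on the chest's fixed board; origin at the centre of its underside
- colour_jar: bystander: small glass jar with a black cap, 42 mm across, 55 mm high, standing on the chest's fixed board; origin at the centre of its underside
- paint_tube: bystander: grey paint tube standing on its black cap beyond the chest, 43 mm across, 157 mm high; origin at the centre of its underside
- brush: bystander: flat graining brush, 230 mm long, lying between the robot and the chest; origin at its middle, on the table
- craft_knife: bystander: craft knife, 160 mm long, lying beyond the chest; origin near its middle, on the table
- paper_plate: bystander: white paper plate, 220 mm across, 16 mm high, on the table to the left; origin at the centre of its underside
- wide_tape: bystander: roll of wide yellow tape, 110 mm across, 48 mm high, on the table to the right; origin at the centre of its underside

How it is judged:
On the way, in this order (a step that is already met when the one before it is completed fails the run):
1. the lid is pressed shut (value of joint lid below 0.02 rad), for 0.2 s.
2. with the lid shut, the bolt is pushed fully home in the keeper, its knob still upright (value of joint lid below 0.025 rad and value of joint bolt above 0.042 m and value of joint knob below 0.5 rad), for 0.1 s.
3. the knob is pushed over to the end of the side notch (value of joint knob above 1.22 rad), for 0.2 s.
At the end, for the whole second after the job is handed in: the lid is shut (within 0.025 rad), the bolt is home in the keeper (shot at least 41 of its 45 mm) and its knob lies over in the side notch (turned at least 1.22 of its 1.36 rad), all at rest; the bystanders are where they were, within 20 mm (value of joint lid below 0.025 rad and value of joint bolt above 0.041 m and value of joint knob above 1.22 rad and velocity of joint knob between -0.05 and 0.05 rad/s and velocity of joint bolt between -0.005 and 0.005 m/s); the robot touches nothing.
It fails at once if the lid is lifted higher than it stood (value of joint lid above 0.53 rad).
It fails at once if the bolt is shot while the lid is still up (value of joint lid above 0.08 rad and value of joint bolt above 0.025 m).
It fails at once if the lid or the bolt is forced or gripped (more than 36 N) (contact force between the fingers and lid above 36 N).
It fails at once if a thing on the chest or table is moved by more than 20 mm (distance of any of tape_roll, colour_jar, paint_tube, brush, craft_knife, paper_plate, wide_tape from where it was at the start of the episode above 0.02 m).
It also fails if it takes over 48 s, if anything falls off the work surface, if the arm or the gripper's body presses on something with over 40 N, if the wrist force passes 120 N, or if a joint passes its speed limit or range.

## Working session

There is one attempt and no reset: what is moved stays moved. The work goes in short steps, Python scripts to look and compute and a tool call to move; the robot and the scene stay as the last step left them, time stands still between calls to the robot, and variables do not carry over. Pictures are saved under pics/ and viewed, and the job is handed in when it is done.

Besides the shell and the picture viewer there is one more tool, called after "Call:" as a command line: name --argument value ..., lists and objects as JSON in quotes. play_rows: Moves the arm, as the interface text tells. Its arguments: {"type":"object","properties":{"rows":{"type":"array","items":{"type":"number"}},"newtons":{"type":"number"}},"required":["rows"]}

```bash
ls; mkdir -p pics; python3 - <<'E'
from bench import *
import cv2
s=sense();print(s)
for c in ("side","top"):
    cv2.imwrite(f"pics/{c}0.png",get_image(c)); print(c,calibration(c))
    for t in ("lid_edge","knob_ball","chest"):
        print(t,[(d["score"],[round(float(v),3) for v in d["point"]]) for d in spot_point(t,c)][:2])
print(sense()["time"])
E
```

```text
pics
{'time': 0.0, 'q': array([-1.33463844e+00,  3.51266507e-01,  1.65244901e+00, -7.34518235e-06,
        1.13908261e+00, -8.45981694e-02]), 'dq': array([-0.00010848, -0.00072749, -0.00066875, -0.00125075, -0.00081334,
        0.00057871]), 'joint_torque': array([-3.39588360e-04, -5.06098044e+01, -2.91403180e+01, -7.17508374e-05,
        4.57179165e-03,  2.33320588e-05]), 'tcp_pos': array([ 0.17335019, -0.52160977,  0.23073237]), 'orientation': array([-0.33141929,  2.04933869, -2.0468459 ]), 'wrist_force': array([-0.14423506, -0.14968199,  0.11577057]), 'wrist_torque': array([-0.02735183, -0.02190321, -0.01084355]), 'gripper_width': 1.0034976168382495}
side {'mtx': array([[519.6197156 ,   0.        , 310.87489632],
       [  0.        , 519.6197156 , 244.56251065],
       [  0.        ,   0.        ,   1.        ]]), 'pose': array([[ 0.73964739,  0.53433001, -0.40916156,  1.0604012 ],
       [ 0.6729049 , -0.59709746,  0.4366619 , -0.50538285],
       [-0.01098777, -0.59830265, -0.80119486,  1.03844737],
       [ 0.        ,  0.        ,  0.        ,  1.        ]])}
lid_edge []
knob_ball [(0.4, [0.586, -0.152, 0.248])]
chest []
top {'mtx': array([[515.22596106,   0.        , 317.3820494 ],
       [  0.        , 515.22596106, 245.25251236],
       [  0.        ,   0.        ,   1.        ]]), 'pose': array([[-0.0633579 , -0.97706003,  0.2033211 ,  0.2968478 ],
       [-0.9979824 ,  0.06286795, -0.00887418, -0.00739666],
       [-0.00411177, -0.20347313, -0.9790719 ,  1.60579009],
       [ 0.        ,  0.        ,  0.        ,  1.        ]])}
lid_edge [(0.98, [0.544, -0.046, 0.243])]
knob_ball [(0.74, [0.56, -0.086, 0.001]), (0.37, [0.579, -0.148, 0.248])]
chest []
0.4
```

View pics/side0.png

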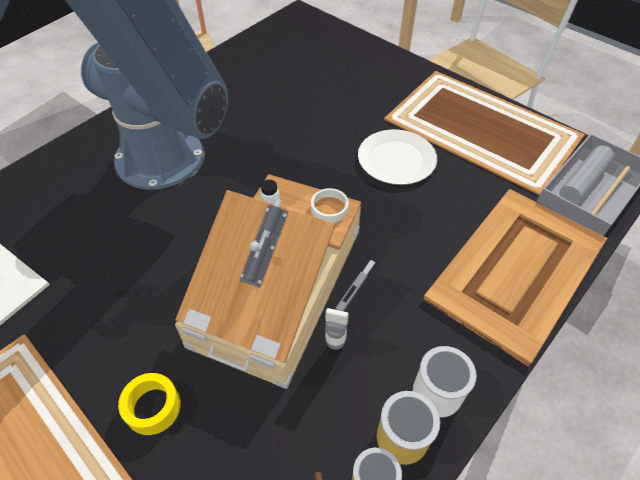

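View pics/top0.png

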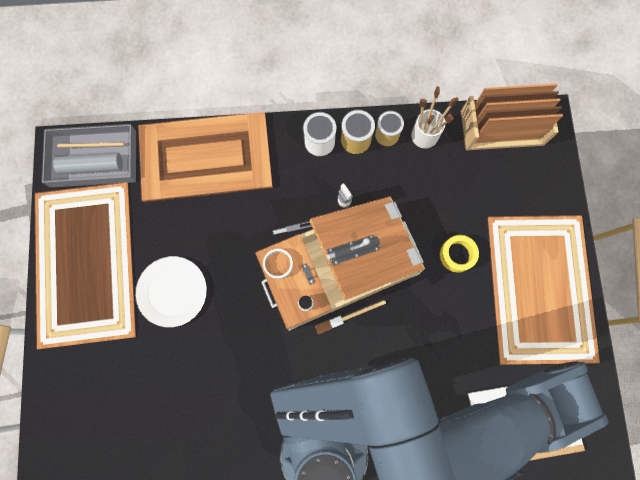

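The top view shows the chest at about (340,260), with the lid raised toward the keeper at (308,275), tape roll at (278,263) and jar at (305,302). I'll zoom in to pick the corners.

```bash
python3 - <<'E'
import cv2
a=cv2.imread("pics/top0.png")[180:345,240:440];cv2.imwrite("pics/topz.png",cv2.resize(a,None,fx=4,fy=4,interpolation=2)[:600,:800])
a=cv2.imread("pics/side0.png")[165:395,165:380];cv2.imwrite("pics/sidez.png",cv2.resize(a,None,fx=2.6,fy=2.6,interpolation=2))
E
```

```text
(no output)
```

View pics/topz.png

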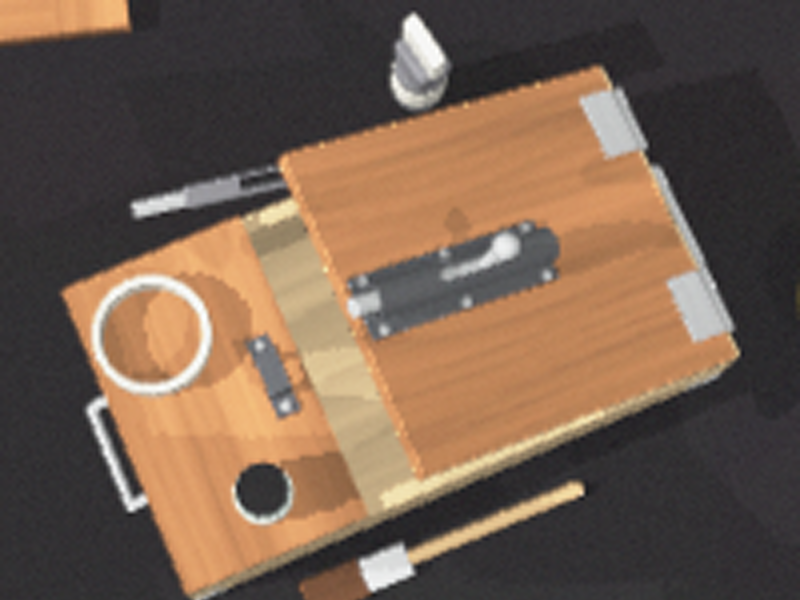

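View pics/sidez.png

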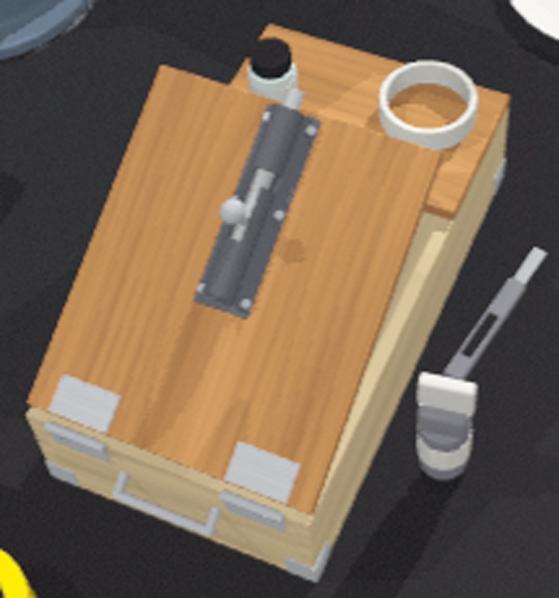

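```bash
cat > fit.py <<'E'
from bench import *
import numpy as np
from scipy.optimize import least_squares
def proj(c,P):
    k=calibration(c);T=np.linalg.inv(k["pose"]);p=T[:3,:3]@P+T[:3,3];p=k["mtx"]@p;return p[:2]/p[2]
def lidp(x,dy,dz,th): # dy along lid from hinge, dz above underside
    return np.array([x,-.21+dy*np.cos(th)-dz*np.sin(th),.108+dy*np.sin(th)+dz*np.cos(th)])
def W(p,P):
    c,s=np.cos(p[2]),np.sin(p[2]);return np.array([p[0]+c*P[0]-s*P[1],p[1]+s*P[0]+c*P[1],P[2]])
h=.12
E
cat > f1.py <<'E'
from fit import *
obs=[("top","f",h,.22,(256.2,253)),("top","f",-h,.22,(288,329.2)),("top","f",h,.078,(300,234.5)),("top","f",-h,.078,(333,308.8)),
("top","l",h,.285,(310.5,219.2)),("top","l",-h,.285,(345,299)),("top","l",h,0,(390.5,197)),("top","l",-h,0,(424.5,268)),
("side","l",-h,.285,(227.3,190.4)),("side","l",h,.285,(333.5,222.7)),("side","l",-h,0,(176.5,320.8)),("side","l",h,0,(286.5,362.7)),
("side","f",h,.22,(360.4,201.5)),("side","f",-h,.22,(268.8,174.6)),("top","b",0,0,(367,241.2)),("side","b",0,0,(254.6,245.8))]
def pred(p,o):
    if o[1]=="f":P=np.array([o[2],o[3],.12])
    elif o[1]=="l":P=lidp(o[2],o[3],.012,p[3])
    else:P=lidp(0,.175+p[4],.0655,p[3])
    return proj(o[0],W(p,P))
f=lambda p:np.concatenate([pred(p,o)-o[4] for o in obs])
r=least_squares(f,[.55,-.1,-.3,.43,.005],loss="soft_l1")
print(r.x.round(4));print(f(r.x).reshape(-1,2).round(1).tolist())
p=r.x;print("edge",W(p,lidp(0,.285,.012,p[3])),"ball",W(p,lidp(0,.175+p[4],.0655,p[3])))
print("ball shut",W(p,[0,-.035+p[4],.1735]))
E
python3 f1.py
```

```text
[ 0.5561 -0.0829  0.3506  0.4572  0.012 ]
[[-1.7, 0.3], [-1.5, -0.2], [-1.1, -0.2], [-1.0, 0.0], [-0.7, -0.6], [1.1, 0.2], [-2.0, -1.0], [-0.7, 0.3], [-1.2, -0.1], [1.0, 0.9], [-1.4, 0.5], [-1.5, 0.7], [-0.3, 0.3], [-1.3, 0.1], [-1.5, 0.3], [-0.2, 0.5]]
edge [ 0.54216995 -0.04492105  0.24457105] ball [ 0.5804869  -0.14970555  0.24930863]
ball shut [ 0.56396267 -0.10451713  0.1735    ]
```

```bash
cat > plan.py <<'E'
from fit import *
from scipy.spatial.transform import Rotation as R
p=[.5561,-.0829,.3506]
def inv(P):
    c,s=np.cos(p[2]),np.sin(p[2]);d=np.asarray(P)-[p[0],p[1],0];return np.array([c*d[0]+s*d[1],-s*d[0]+c*d[1],d[2]])
def rows(targets,yawalign=True,quiet=False):
    s=sense();R0=R.from_rotvec(s["orientation"])
    M=R0.as_matrix()
    # desired: tool y = -z world, tool z nearest to +/- chest y or other
    cy=np.array([-np.sin(p[2]),np.cos(p[2]),0]);best=None
    for z in (cy,-cy):
        y=np.array([0,0,-1.]);D=np.c_[np.cross(y,z),y,z];rv=(R0.inv()*R.from_matrix(D)).as_rotvec()
        if best is None or np.linalg.norm(rv)<np.linalg.norm(best):best=rv
    print("t",round(s["time"],2),"chest tcp mm",(inv(s["tcp_pos"])*1000).round(1),"F",np.asarray(s["wrist_force"]).round(1),"g",round(s["gripper_width"],2))
    print("turn deg",np.degrees(best).round(2))
    for t in targets:
        d=M.T@(W(p,t)-s["tcp_pos"]);print(t,"shift cm",(d*100).round(2))
E
python3 - <<'E'
from plan import *
print(R.from_rotvec(sense()["orientation"]).as_matrix().round(3))
th=.457
a=lidp(-.07,.26,.012,th);print(a)
rows([[-.07,.02,.33],[-.07,.02,.26]])
E
```

```text
[[-0.949 -0.     0.315]
 [-0.315  0.    -0.949]
 [-0.    -1.    -0.   ]]
[-0.07        0.01802378  0.23349563]
t 0.4 chest tcp mm [-510.1 -280.8  231.2] F [ 0.2 -0.3 -0.3] g 1.0
turn deg [ 0.01 -1.71 -0.  ]
[-0.07, 0.02, 0.33] shift cm [-43.1   -9.87 -31.38]
[-0.07, 0.02, 0.26] shift cm [-43.1   -2.87 -31.38]
```

Call:
play_rows --rows '[0, 0, -4, 0, 0, 0, 0, 0, -3, -7, -2, 0, 0, 0, 0, -6, -9.8, -4, 0, -1.7, 0, 0, -43, -9.8, -31.4, 0, -1.7, 0, 0, -43, -9.8, -31.4, 0, -1.7, 0, 0, -43, -9.8, -31.4, 0, -1.7, 0, 0, -43, -9.8, -31.4, 0, -1.7, 0, 0, -43, -9.8, -31.4, 0, -1.7, 0, 0, -43, -9.8, -31.4, 0, -1.7, 0, 0, -43, -9.8, -31.4, 0, -1.7, 0, 0, -43, -9.8, -31.4, 0, -1.7, 0, 0, -43, -9.8, -31.4, 0, -1.7, 0]' --newtons 20

```text
time: 1.4
tcp_pos: [0.4299, -0.1622, 0.3284]
orientation: [-0.359, 2.03, -2.031]
wrist_force: [0.4, -0.9, 0.3]
gripper_width: -0.001
```

```bash
python3 - <<'E'
from plan import *
rows([[-.07,.018,.33],[-.07,.018,.25]])
E
```

```text
t 1.4 chest tcp mm [-145.8  -31.1  328.4] F [ 0.4 -0.9  0.3] g -0.0
turn deg [-0.02 -0.01 -0.02]
[-0.07, 0.018, 0.33] shift cm [-7.58 -0.16 -4.91]
[-0.07, 0.018, 0.25] shift cm [-7.57  7.84 -4.91]
```

Call:
play_rows --rows '[0, -3.8, 0, -2.5, 0, 0, 0, 0, -7.6, 0, -4.9, 0, 0, 0, 0, -7.6, 0, -4.9, 0, 0, 0, 0, -7.6, 3, -4.9, 0, 0, 0, 0, -7.6, 6, -4.9, 0, 0, 0, 0, -7.6, 7.8, -4.9, 0, 0, 0, 0, -7.6, 7.8, -4.9, 0, 0, 0, 0, -7.6, 7.8, -4.9, 0, 0, 0]'

```text
time: 2.07
tcp_pos: [0.4843, -0.0902, 0.2505]
orientation: [-0.36, 2.031, -2.031]
wrist_force: [0.9, -0.7, 0.7]
gripper_width: -0.003
```

```bash
python3 - <<'E'
from plan import *
rows([[-.07,.018,.24]])
import cv2
for c in("top","side"):cv2.imwrite(f"pics/{c}1.png",cv2.resize(get_image(c)[150:400,160:460],None,fx=2,fy=2))
E
```

```text
t 2.07 chest tcp mm [-70.   17.8 250.5] F [ 0.9 -0.7  0.7] g -0.0
turn deg [ 0.02 -0.02  0.03]
[-0.07, 0.018, 0.24] shift cm [ 0.    1.05 -0.02]
```

View pics/side1.png

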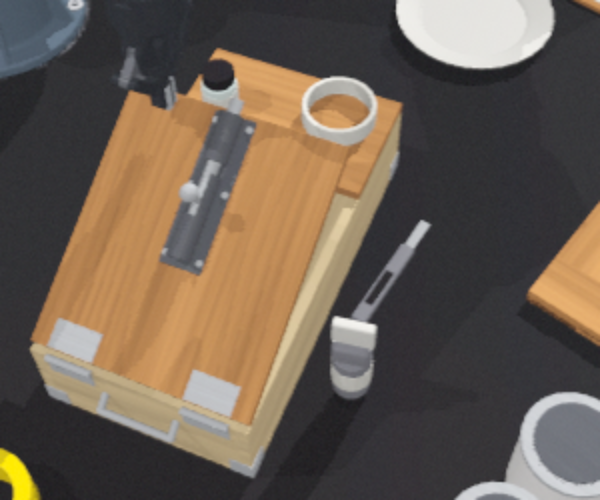

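The closed fingertips are just above the lid's near-left corner, at about (165,105) in the crop. I'll press down gently.

Call:
play_rows --rows '[0, 0, 0.8, 0, 0, 0, 0, 0, 0, 1.4, 0, 0, 0, 0, 0, 0, 1.9, 0, 0, 0, 0, 0, 0, 2.4, -0.1, 0, 0, 0, 0, 0, 3.0, -0.2, 0, 0, 0, 0, 0, 3.6, -0.3, 0, 0, 0]'

```text
time: 2.67
tcp_pos: [0.4844, -0.0876, 0.216]
orientation: [-0.355, 2.028, -2.031]
wrist_force: [-0.1, 1.2, 5.3]
gripper_width: -0.002
```

```bash
python3 - <<'E'
from plan import *
rows([[-.07,.035,.12]])
E
```

```text
t 2.67 chest tcp mm [-68.9  20.2 216. ] F [-0.1  1.2  5.3] g -0.0
turn deg [-0.12 -0.03 -0.18]
[-0.07, 0.035, 0.12] shift cm [ 0.14  9.6  -1.5 ]
```

Call:
play_rows --rows '[0, 0, 0.8, -0.1, 0, 0, 0, 0, 0, 1.6, -0.3, 0, 0, 0, 0, 0, 2.4, -0.5, 0, 0, 0, 0, 0, 3.2, -0.6, 0, 0, 0, 0, 0, 4.0, -0.8, 0, 0, 0, 0, 0, 4.8, -0.9, 0, 0, 0, 0, 0, 5.6, -1.1, 0, 0, 0, 0, 0, 6.4, -1.2, 0, 0, 0, 0, 0, 7.1, -1.3, 0, 0, 0, 0, 0, 7.7, -1.4, 0, 0, 0, 0, 0, 8.2, -1.4, 0, 0, 0]'

```text
time: 3.58
tcp_pos: [0.4798, -0.0743, 0.1333]
orientation: [-0.356, 2.028, -2.031]
wrist_force: [-0.2, 2.5, 5.0]
gripper_width: -0.0
```

```bash
python3 - <<'E'
from plan import *
rows([[-.07,.035,.12]])
E
```

```text
t 3.58 chest tcp mm [-68.7  34.3 133.3] F [-0.2  2.5  5. ] g -0.0
turn deg [-0.1  -0.03 -0.17]
[-0.07, 0.035, 0.12] shift cm [ 0.14  1.33 -0.07]
```

Call:
play_rows --rows '[0, 0, 0.4, 0, 0, 0, 0, 0, 0, 0.8, -0.1, 0, 0, 0, 0, 0, 1.1, -0.1, 0, 0, 0, 0, 0, 1.3, -0.1, 0, 0, 0, 0, 0, 1.4, -0.1, 0, 0, 0, 0, 0, 1.4, -0.1, 0, 0, 0]'

```text
time: 4.08
tcp_pos: [0.4796, -0.0734, 0.1199]
orientation: [-0.356, 2.028, -2.031]
wrist_force: [-3.3, 0.7, 12.3]
gripper_width: 0.001
```

Call:
play_rows --rows '[0, 0, 0.05, 0, 0, 0, 0, 0, 0, 0.1, 0, 0, 0, 0, 0, 0, 0.1, 0, 0, 0, 0, 0, 0, 0.1, 0, 0, 0, 0]'

```text
time: 4.42
tcp_pos: [0.4796, -0.0735, 0.1198]
orientation: [-0.356, 2.028, -2.031]
wrist_force: [-6.4, 1.2, 18.2]
gripper_width: 0.004
```

```bash
python3 - <<'E'
from plan import *
rows([[-.07,.03,.21],[-.07,-.055,.21],[0,-.055,.21]])
import cv2
for c in("top","side"):cv2.imwrite(f"pics/{c}2.png",cv2.resize(get_image(c)[180:340,200:440],None,fx=3,fy=3,interpolation=2))
for c in("top","side"):
    for t in("lid_edge","knob_ball"):print(c,t,[(d["score"],(inv(d["point"])*1000).round(1)) for d in spot_point(t,c)][:2])
E
```

```text
t 4.42 chest tcp mm [-68.6  35.1 119.8] F [-6.4  1.2 18.2] g 0.0
turn deg [-0.12 -0.02 -0.18]
[-0.07, 0.03, 0.21] shift cm [ 0.11 -9.02  0.53]
[-0.07, -0.055, 0.21] shift cm [ 0.11 -9.    9.03]
[0, -0.055, 0.21] shift cm [-6.89 -8.98  9.03]
top lid_edge [(0.7, array([183.5, -99.9,  -2.3])), (0.63, array([  4.3,  70. , 118.6]))]
top knob_ball [(0.56, array([ -0.2, -20.6, 175.9]))]
side lid_edge [(0.68, array([  3. ,  76.3, 119.2]))]
side knob_ball [(0.6, array([  3.5, -25.3, 173.8]))]
```

View pics/side2.png

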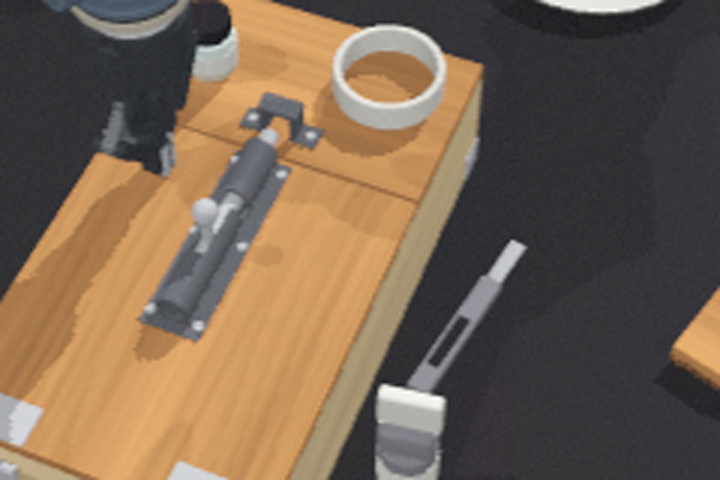

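View pics/top2.png

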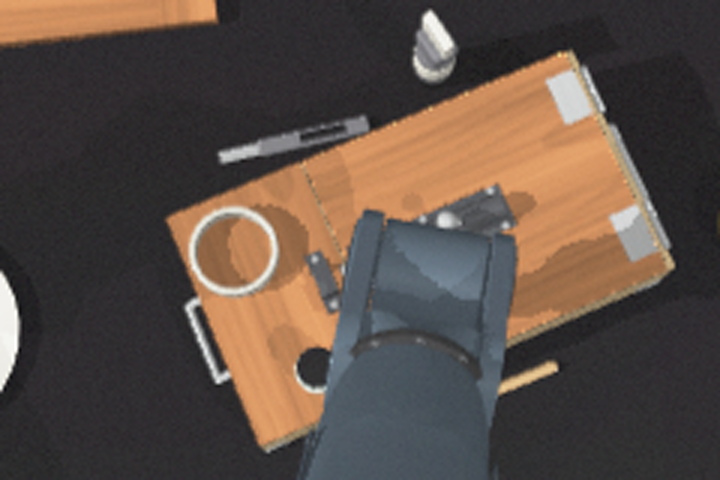

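The lid seam is closed in both views, and the ball is at about y = -24 mm in the chest frame. Next I go up and behind the knob.

Call:
play_rows --rows '[0, 0, -3, 0.2, 0, 0, 0, 0, 0, -6.5, 0.5, 0, 0, 0, 0, 0, -9, 3, 0, 0, 0, 0, -2, -9, 6.5, 0, 0, 0, 0, -5, -9, 9.7, 0, 0, 0, 0, -6.9, -9, 9.8, 0, 0, 0, 0, -6.9, -9, 9.8, 0, 0, 0, 0, -6.9, -9, 9.8, 0, 0, 0]'

```text
time: 5.38
tcp_pos: [0.5776, -0.1417, 0.2092]
orientation: [-0.357, 2.029, -2.031]
wrist_force: [-0.4, 0.1, -0.2]
gripper_width: -0.001
```

```bash
python3 - <<'E'
from plan import *
rows([[0.001,-.062,.160]])
import cv2
for c in("top","side"):cv2.imwrite(f"pics/{c}3.png",cv2.resize(get_image(c)[180:340,200:440],None,fx=3,fy=3,interpolation=2))
E
```

```text
t 5.38 chest tcp mm [  0.  -62.6 209.2] F [-0.4  0.1 -0.2] g -0.0
turn deg [-0.06 -0.01 -0.1 ]
[0.001, -0.062, 0.16] shift cm [-0.09  4.92 -0.07]
```

View pics/side3.png

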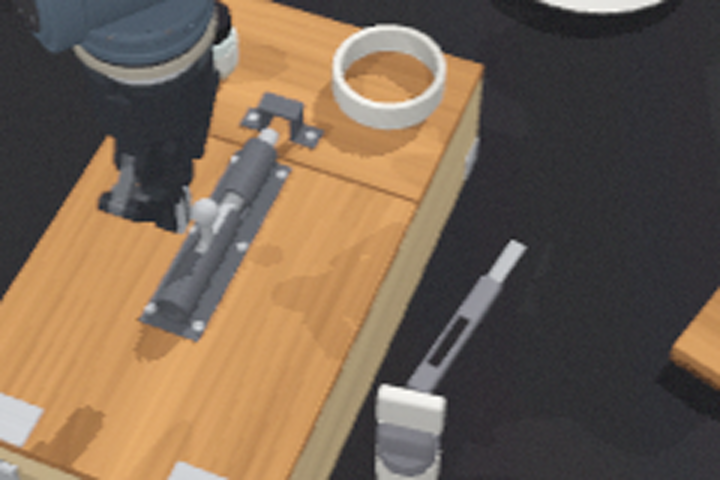

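```bash
python3 - <<'E'
from plan import *
import cv2
im=get_image("side");T=sense()["tcp_pos"];u=proj("side",T);print(u)
z=cv2.resize(im[200:280,220:320],None,fx=7,fy=7,interpolation=2)
for dx,dy,dz in [(0,0,0),(.011,.0145,0),(-.011,.0145,0),(.011,-.0145,0),(-.011,-.0145,0),(0,0,.019),(0,0,.07)]:
    q=W(p,inv(T)+[dx,dy,dz]);v=(proj("side",q)-[220,200])*7
    cv2.circle(z,tuple(int(a) for a in v),4,(0,0,255),-1)
cv2.imwrite("pics/z3.png",z)
E
```

```text
[258.02879208 254.73638257]
```

View pics/z3.png

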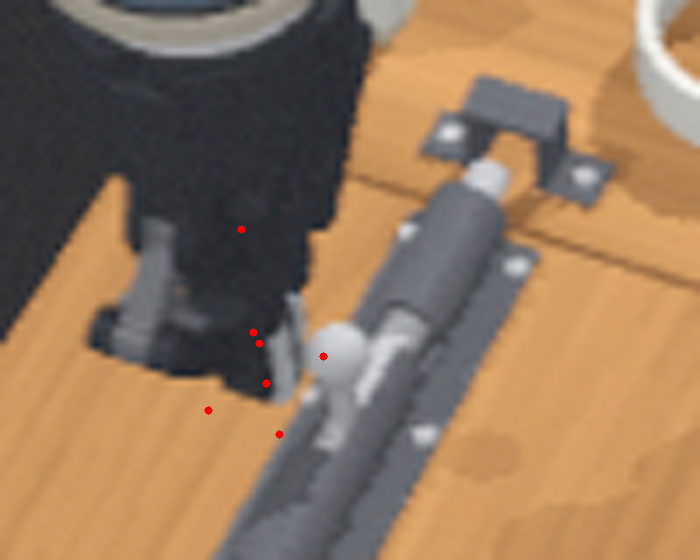

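```bash
python3 - <<'E'
from plan import *
import cv2
im=cv2.imread("pics/side2.png")
z=cv2.resize(im[60:230,60:250],None,fx=3.4,fy=3.4,interpolation=2)
c0=np.array([-.0686,.0351,.1198])
for dx,dy,dz in [(0,0,0),(.011,.0145,0),(-.011,.0145,0),(.011,-.0145,0),(-.011,-.0145,0),(0,0,.019),(0,0,.073)]:
    v=(proj("side",W(p,c0+[dx,dy,dz]))-[200,180])*3;v=(v-[60,60])*3.4
    cv2.circle(z,tuple(int(a) for a in v),4,(0,0,255),-1)
a=cv2.imread("pics/top3.png")
cv2.imwrite("pics/z2.png",z)
E
```

```text
(no output)
```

View pics/z2.png

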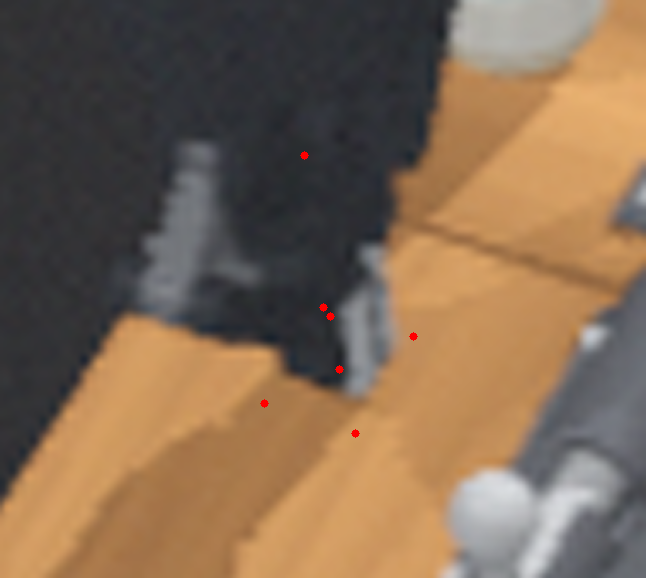

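View pics/top3.png

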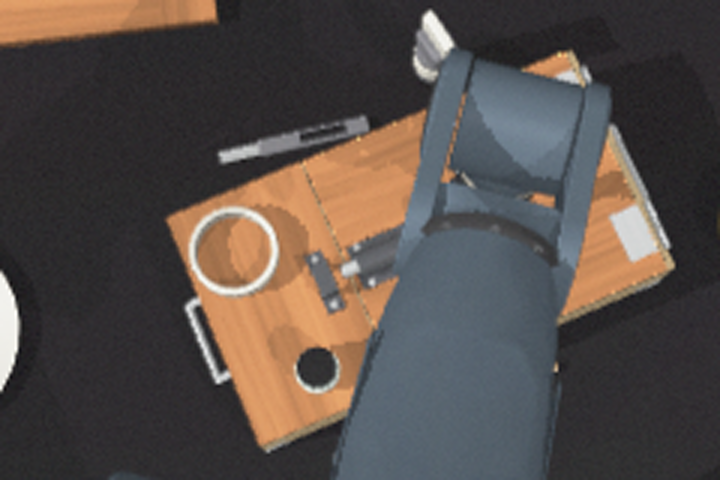

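The fingertip sits where the TCP says. The dark block to its left is higher-up linkage. Lowering behind the ball.

Call:
play_rows --rows '[0, -0.1, 2, 0, 0, 0, 0, 0, -0.1, 3.6, 0, 0, 0, 0, 0, -0.1, 4.7, 0, 0, 0, 0, 0, -0.1, 4.9, -0.4, 0, 0, 0, 0, -0.1, 4.9, -0.8, 0, 0, 0, 0, -0.1, 4.9, -1.2, 0, 0, 0, 0, -0.1, 4.9, -1.4, 0, 0, 0]'

```text
time: 6.12
tcp_pos: [0.5732, -0.1275, 0.1621]
orientation: [-0.356, 2.027, -2.031]
wrist_force: [-0.4, 0.3, 0.3]
gripper_width: 0.002
```

```bash
python3 - <<'E'
from plan import *
rows([[0.001,0,.160]])
import cv2
im=get_image("side")
cv2.imwrite("pics/z4.png",cv2.resize(im[200:280,220:320],None,fx=7,fy=7,interpolation=2))
E
```

```text
t 6.12 chest tcp mm [  0.7 -47.8 162.1] F [-0.4  0.3  0.3] g 0.0
turn deg [-0.13  0.01 -0.2 ]
[0.001, 0, 0.16] shift cm [-0.03  0.19 -4.78]
```

View pics/z4.png

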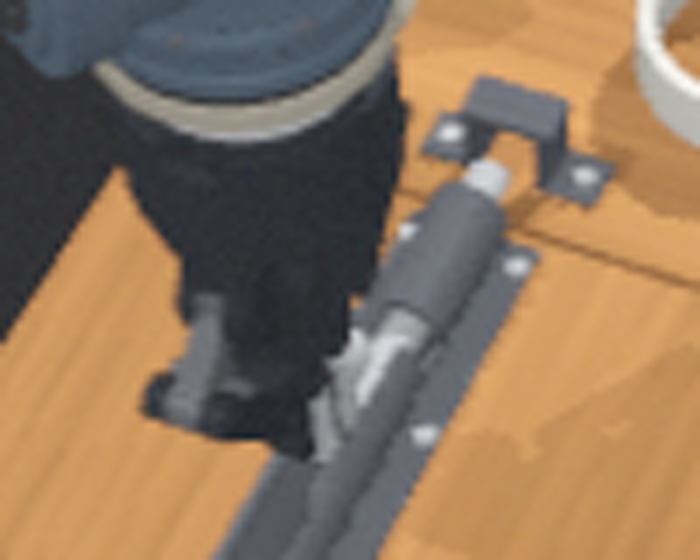

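Call:
play_rows --rows '[0, 0, 0.1, -0.3, 0, 0, 0, 0, 0, 0.1, -0.6, 0, 0, 0, 0, 0, 0.1, -0.9, 0, 0, 0, 0, 0, 0.1, -1.2, 0, 0, 0, 0, 0, 0.1, -1.5, 0, 0, 0, 0, 0, 0.1, -1.8, 0, 0, 0, 0, 0, 0.1, -2.1, 0, 0, 0, 0, 0, 0.1, -2.4, 0, 0, 0, 0, 0, 0.1, -2.7, 0, 0, 0]'

```text
time: 6.92
tcp_pos: [0.5638, -0.1018, 0.161]
orientation: [-0.356, 2.027, -2.031]
wrist_force: [1.9, -1.8, 2.5]
gripper_width: -0.002
```

```bash
python3 - <<'E'
from plan import *
rows([[0.001,-.01,.160]])
import cv2
im=get_image("side")
cv2.imwrite("pics/z5.png",cv2.resize(im[200:280,220:320],None,fx=7,fy=7,interpolation=2))
E
```

```text
t 6.92 chest tcp mm [  0.8 -20.4 161. ] F [ 1.9 -1.8  2.5] g -0.0
turn deg [-0.13  0.02 -0.2 ]
[0.001, -0.01, 0.16] shift cm [-0.02  0.09 -1.04]
```

View pics/z5.png

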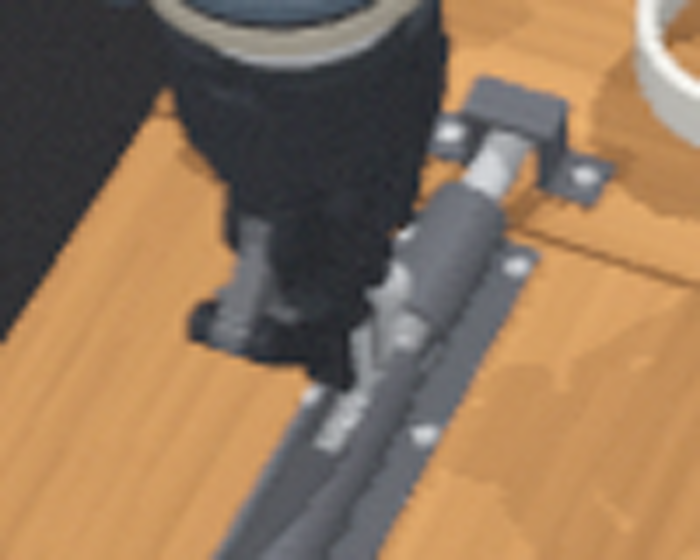

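Call:
play_rows --rows '[0, 0, 0, -0.3, 0, 0, 0, 0, 0, 0, -0.6, 0, 0, 0, 0, 0, 0, -0.9, 0, 0, 0, 0, 0, 0, -1.1, 0, 0, 0]'

```text
time: 7.3
tcp_pos: [0.5608, -0.0929, 0.1614]
orientation: [-0.354, 2.021, -2.034]
wrist_force: [7.0, -24.2, -2.5]
gripper_width: -0.003
```

Call:
play_rows --rows '[0, 0, 0, -0.2, 0, 0, 0, 0, 0, 0, -0.4, 0, 0, 0]'

```text
time: 7.47
tcp_pos: [0.5608, -0.0923, 0.1617]
orientation: [-0.352, 2.012, -2.04]
wrist_force: [9.4, -31.9, -6.5]
gripper_width: 0.002
```

Call:
play_rows --rows '[0, 0, 0, 0.3, 0, 0, 0, 0, 0, 0, 0.8, 0, 0, 0, 0, 0, 0, 1.5, 0, 0, 0]'

```text
time: 7.72
tcp_pos: [0.5655, -0.1061, 0.1616]
orientation: [-0.353, 2.014, -2.039]
wrist_force: [0.4, 0.7, 0.2]
gripper_width: 0.006
```

```bash
python3 - <<'E'
from plan import *
rows([[0,-.03,.21],[-.035,.01,.21],[-.035,.01,.16]])
import cv2
im=get_image("side")
cv2.imwrite("pics/z6.png",cv2.resize(im[190:270,230:330],None,fx=7,fy=7,interpolation=2))
for c in("top","side"):
    if c=="top":cv2.imwrite("pics/top6.png",get_image(c))
    for t in("lid_edge","knob_ball"):print(c,t,[(d["score"],(inv(d["point"])*1000).round(1)) for d in spot_point(t,c)][:2])
E
```

```text
t 7.72 chest tcp mm [  0.9 -25.  161.6] F [0.4 0.7 0.2] g 0.01
turn deg [-0.76  0.12 -0.3 ]
[0, -0.03, 0.21] shift cm [ 0.06 -4.83  0.57]
[-0.035, 0.01, 0.21] shift cm [ 3.55 -4.9  -3.44]
[-0.035, 0.01, 0.16] shift cm [ 3.58  0.09 -3.51]
top lid_edge [(0.72, array([  4.6,  70. , 117.8]))]
top knob_ball [(0.75, array([ 62.8, 173.2, 119.1]))]
side lid_edge [(0.66, array([  3.1,  76.1, 119.5])), (0.58, array([-1.5,  0.6, -2.1]))]
side knob_ball [(0.44, array([  5.3,   7.8, 174. ]))]
```

View pics/z6.png

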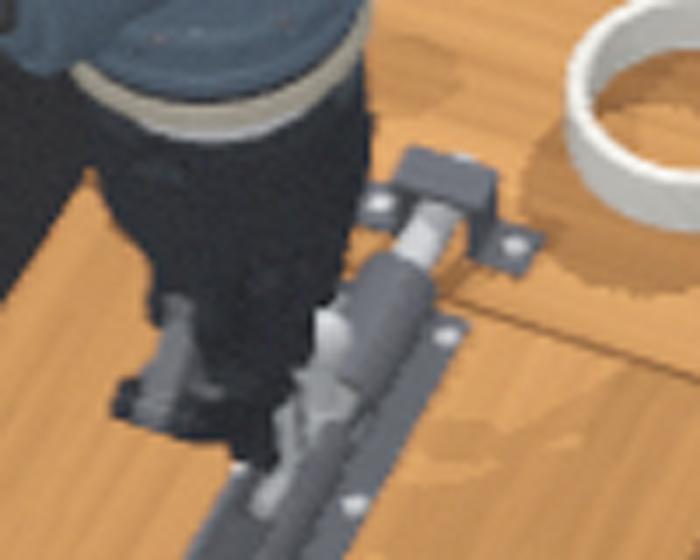

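Call:
play_rows --rows '[0, 0, -2.5, 0.4, -0.4, 0, -0.2, 0, 0, -4.9, 0.5, -0.8, 0.1, -0.3, 0, 2.0, -4.9, -1, -0.8, 0.1, -0.3, 0, 3.8, -4.9, -3.4, -0.8, 0.1, -0.3, 0, 3.8, -4.9, -3.5, -0.8, 0.1, -0.3, 0, 3.8, -4.9, -3.5, -0.8, 0.1, -0.3]'

```text
time: 8.52
tcp_pos: [0.5167, -0.0849, 0.2104]
orientation: [-0.36, 2.03, -2.03]
wrist_force: [1.1, 0.2, -0.4]
gripper_width: -0.001
```

```bash
python3 - <<'E'
from plan import *
rows([[-.037,.01,.16]])
import cv2
im=get_image("side")
z=cv2.resize(im[190:270,230:330],None,fx=7,fy=7,interpolation=2)
for b in(.040,.045):
    v=(proj("side",W(p,[0,-.035+b,.1735]))-[230,190]+.5)*7;cv2.circle(z,tuple(int(a) for a in v),4,(0,0,255),-1)
cv2.imwrite("pics/z7.png",z)
E
```

```text
t 8.52 chest tcp mm [-37.7  11.6 210.4] F [ 1.1  0.2 -0.4] g -0.0
turn deg [-0.    0.06 -0.05]
[-0.037, 0.01, 0.16] shift cm [-0.06  5.04  0.16]
```

View pics/z7.png

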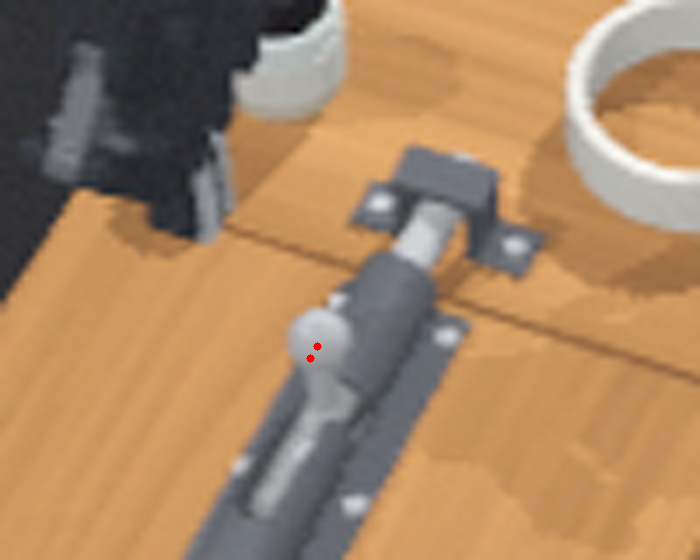

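The ball is at crop (319,341), at or just past the projected 45 mm mark, so the bolt is home. Lowering beside the ball on the -x side, then pushing +x.

Call:
play_rows --rows '[0, 0, 2, 0.1, 0, 0, 0, 0, 0, 4, 0.1, 0, 0, 0, 0, 0, 5.1, 0.1, 0, 0, 0, 0, -0.4, 5.1, 0.1, 0, 0, 0, 0, -0.8, 5.1, 0.1, 0, 0, 0, 0, -1.2, 5.1, 0.1, 0, 0, 0, 0, -1.6, 5.1, 0.1, 0, 0, 0, 0, -2.0, 5.1, 0.1, 0, 0, 0, 0, -2.4, 5.1, 0.1, 0, 0, 0, 0, -2.8, 5.1, 0.1, 0, 0, 0]'

```text
time: 9.4
tcp_pos: [0.5448, -0.0766, 0.1598]
orientation: [-0.359, 2.029, -2.03]
wrist_force: [-1.2, -1.3, -0.2]
gripper_width: 0.002
```

```bash
python3 - <<'E'
from plan import *
rows([[.008,.01,.16]])
import cv2
im=get_image("side")
z=cv2.resize(im[190:270,230:330],None,fx=7,fy=7,interpolation=2)
cv2.imwrite("pics/z8.png",z)
E
```

```text
t 9.4 chest tcp mm [ -8.5   9.8 159.8] F [-1.2 -1.3 -0.2] g 0.0
turn deg [-0.05  0.05 -0.09]
[0.008, 0.01, 0.16] shift cm [-1.65 -0.01 -0.02]
```

View pics/z8.png

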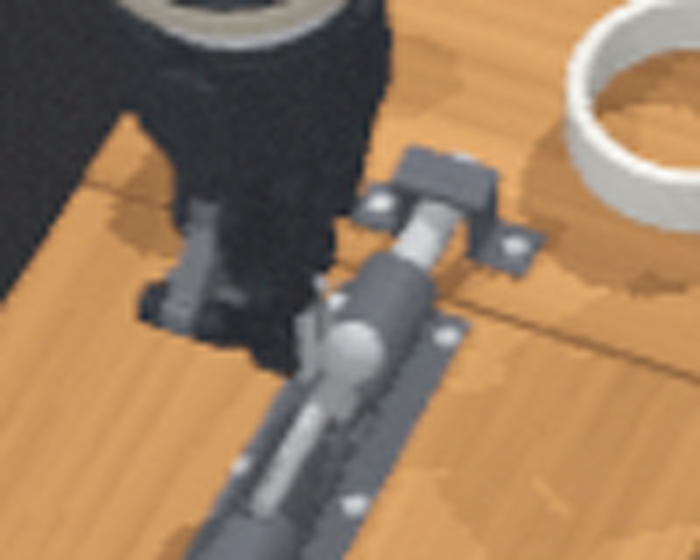

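The knob is turning: the ball has moved to (355,350) with low force. Continuing.

Call:
play_rows --rows '[0, -0.4, 0, 0, 0, 0, 0, 0, -0.8, 0, 0, 0, 0, 0, 0, -1.2, 0, 0, 0, 0, 0, 0, -1.6, 0.1, 0, 0, 0, 0, 0, -1.8, 0.1, 0, 0, 0, 0]'

```text
time: 9.87
tcp_pos: [0.5623, -0.0701, 0.1584]
orientation: [-0.359, 2.029, -2.03]
wrist_force: [-2.3, -0.7, -1.7]
gripper_width: 0.0
```

```bash
python3 - <<'E'
from plan import *
rows([[.008,.01,.19],[.028,.01,.19],[.030,.01,.17],[.037,.01,.153]])
import cv2
im=get_image("side")
z=cv2.resize(im[190:270,230:330],None,fx=7,fy=7,interpolation=2)
cv2.imwrite("pics/z9.png",z)
E
```

```text
t 9.87 chest tcp mm [ 10.2   9.9 158.4] F [-2.3 -0.7 -1.7] g 0.0
turn deg [-0.03  0.06 -0.06]
[0.008, 0.01, 0.19] shift cm [ 0.22 -3.16 -0.01]
[0.028, 0.01, 0.19] shift cm [-1.78 -3.16 -0.01]
[0.03, 0.01, 0.17] shift cm [-1.98 -1.16 -0.01]
[0.037, 0.01, 0.153] shift cm [-2.68  0.54 -0.01]
```

View pics/z9.png

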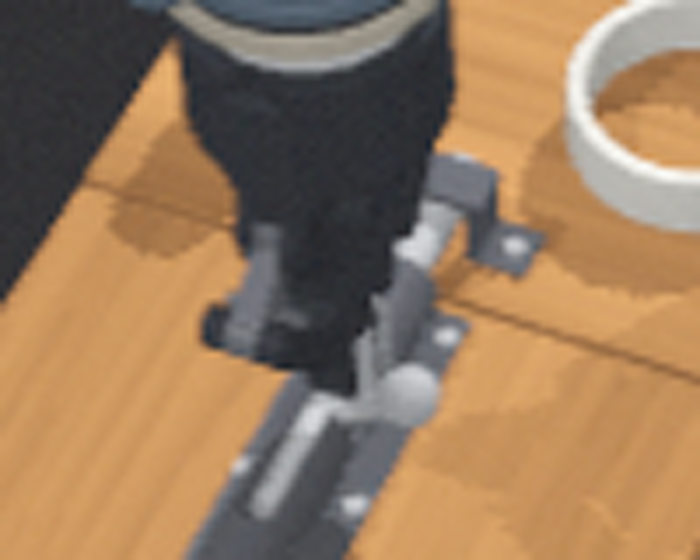

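The knob is about 1 rad over. Now I rise, go over the ball and press it down.

Call:
play_rows --rows '[0, 0.2, -1.5, 0, 0, 0, 0, 0, 0.2, -3, 0, 0, 0, 0, 0, -1.2, -3, 0, 0, 0, 0, 0, -2.4, -3, 0, 0, 0, 0, 0, -2.4, -2.4, 0, 0, 0, 0, 0, -2.4, -1.6, 0, 0, 0, 0, 0, -2.4, -1.0, 0, 0, 0, 0, 0, -2.5, -0.6, 0, 0, 0, 0, 0, -2.6, -0.3, 0, 0, 0, 0, 0, -2.6, 0, 0, 0, 0, 0, 0, -2.6, 0.3, 0, 0, 0, 0]'

```text
time: 10.83
tcp_pos: [0.5869, -0.0612, 0.1553]
orientation: [-0.359, 2.029, -2.03]
wrist_force: [1.7, 0.5, 1.3]
gripper_width: -0.003
```

```bash
python3 - <<'E'
from plan import *
rows([[.037,.01,.153]])
E
```

```text
t 10.83 chest tcp mm [ 36.4   9.8 155.3] F [1.7 0.5 1.3] g -0.0
turn deg [-0.04  0.06 -0.09]
[0.037, 0.01, 0.153] shift cm [-0.06  0.23 -0.02]
```

Call:
play_rows --rows '[0, 0, 0.2, 0, 0, 0, 0, 0, 0, 0.3, 0, 0, 0, 0, 0, 0, 0.4, 0, 0, 0, 0]'

```text
time: 11.08
tcp_pos: [0.587, -0.0613, 0.1519]
orientation: [-0.358, 2.029, -2.03]
wrist_force: [-3.1, 1.0, 12.7]
gripper_width: -0.003
```

Call:
play_rows --rows '[0, 0, 0.05, 0, 0, 0, 0, 0, 0, 0.05, 0, 0, 0, 0, 0, 0, 0.05, 0, 0, 0, 0]'

```text
time: 11.33
tcp_pos: [0.5869, -0.0613, 0.1521]
orientation: [-0.358, 2.028, -2.03]
wrist_force: [-1.7, 0.8, 9.2]
gripper_width: 0.001
```

Call:
play_rows --rows '[0, 0, -1, 0, 0, 0, 0, 0, 0, -4, 0, 0, 0, 0, 0, 0, -8, 0, 0, 0, 0, 0, 0, -12, 0, 0, 0, 0, 0, 4, -12, 0, 0, 0, 0, 0, 8, -12, 0, 0, 0, 0, 0, 12, -12, 0, 0, 0, 0, 0, 16, -12, 0, 0, 0, 0, 0, 20, -12, 0, 0, 0, 0, 0, 20, -12, 0, 0, 0, 0, 0, 20, -12, 0, 0, 0, 0]'

```text
time: 12.25
tcp_pos: [0.3977, -0.1306, 0.2723]
orientation: [-0.356, 2.029, -2.032]
wrist_force: [-0.3, -0.6, 0.6]
gripper_width: 0.005
```

```bash
python3 - <<'E'
from plan import *
import cv2
rows([])
im=get_image("side")
v=lambda a,b:(proj("side",W(p,[.038*np.sin(a),-.035+b,.1355+.038*np.cos(a)]))-[220,165]+.5)*5
z=cv2.resize(im[165:285,220:380],None,fx=5,fy=5,interpolation=2)
for a in(1.22,1.36):cv2.circle(z,tuple(int(q) for q in v(a,.045)),3,(0,0,255),-1)
cv2.imwrite("pics/z10.png",z)
t=get_image("top");cv2.imwrite("pics/topA.png",cv2.resize(t[180:330,240:440],None,fx=4,fy=4,interpolation=2))
for c in("top","side"):
    for t in("lid_edge","knob_ball"):print(c,t,[(d["score"],(inv(d["point"])*1000).round(1)) for d in spot_point(t,c)][:2])
print(v(1.36,.045))
E
```

```text
t 12.25 chest tcp mm [-165.2    9.6  272.3] F [-0.3 -0.6  0.6] g 0.0
turn deg [-0.1  -0.06 -0.14]
top lid_edge [(0.76, array([  2.3,  70.2, 118. ])), (0.31, array([ 41.9,  12.7, 145.5]))]
top knob_ball [(0.45, array([ 38.2,  11.6, 141.8]))]
side lid_edge [(0.6, array([  3.1,  75. , 123.1]))]
side knob_ball [(0.48, array([ 41.8,   9. , 141.5]))]
[361.15183337 441.08410329]
```

View pics/z10.png

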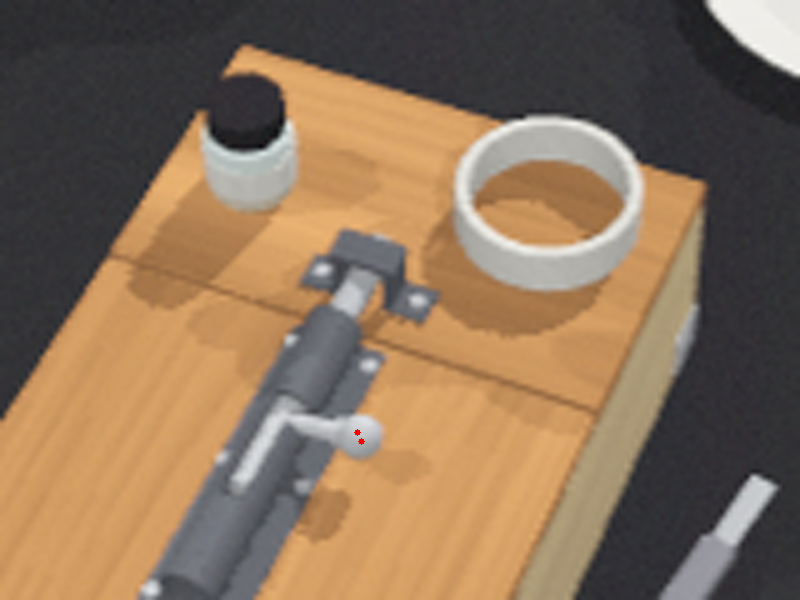

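View pics/topA.png

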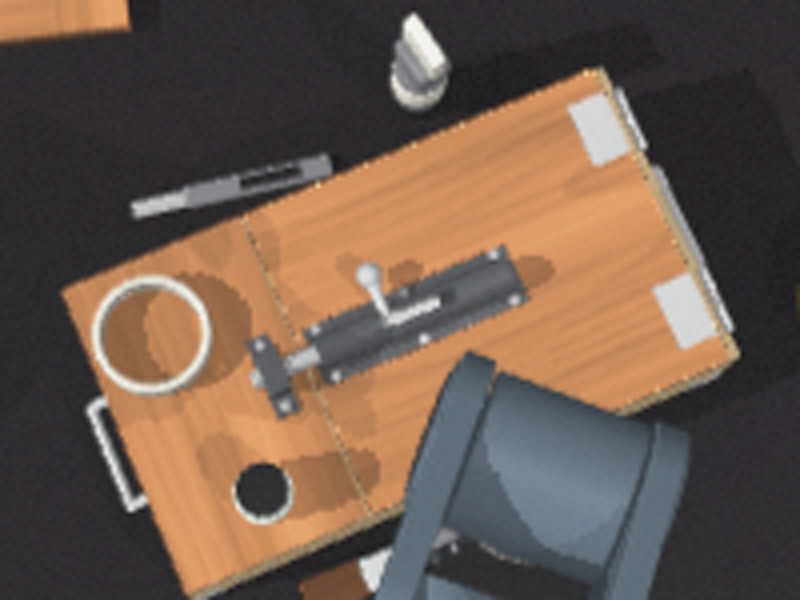

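```bash
python3 - <<'E'
from bench import *
print(sense()["time"],abs(sense()["dq"]).max(),sense()["wrist_force"]); print(sign_off())
E
```

```text
12.55 0.006021190740266424 [ 0.20552689  0.28071273 -0.28362646]
the job is handed in; nothing more can be done
None
```

I shut the chest lid, pushed the bolt home and turned its knob down to the end of the side notch, using closed fingertips. I handed the job in at about 12.6 s; `sign_off()` gave no verdict.

- **Lid:** it came down under about 5 N and reached its stop with the fingertip at z = 119.8 mm. The force peaked at about 19 N there. The seam with the fixed board is closed in both views.
- **Bolt:** I pushed it to its hard stop. The rod passes through the keeper, and the ball sits at or just past the 45 mm mark. The push peaked at about 34 N, which is closer to the 36 N limit than I meant to go, and I backed off at once.
- **Knob:** I pushed it over sideways and then pressed it down to its stop at about 13 N. Its height at contact gives roughly 1.36 to 1.39 rad. From the picture alone I could not tell 1.22 from 1.36 rad, so I relied on the contact height and the stop force.
- **Other things:** the jar, tape roll, knife and paint tube look unmoved in the last pictures. The brush was partly hidden by the arm, and the plate and wide tape were outside or at the edge of the cropped views. The arm never went near those three. It was clear of everything when I handed in, with about 0.5 N at the wrist.

In several checks the detection network reported a wrong place for the lid edge or the ball, off the chest or on the tape roll. I used its other results, which agreed with my own corner fit to about 5 mm.

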